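# Set up the pouch sealer

### The job

Get the bench pouch sealer ready for the next batch: with a fingertip, push the bar of its larger dial (sealing time) round clockwise until its white index mark lines up with the fourth long line of the scale, counting the line at the lowest setting (near left, as seen from the robot) as the first, and press the raised near half of the rocker switch fully down to switch the sealer on. Push only: do not pinch the dial's bar between the fingers, and leave the smaller dial, the sprung press arm and the goods standing around as they are.

Things in the scene. Friction and masses are not known exactly. Their poses are not given: they have to be found in the camera images.
- sealer: Grey bench pouch sealer, fixed: flat-topped housing 236 mm deep (x), 360 wide (y), 60 high. Origin: centre of its underside; -x side faces the robot at yaw 0. In its frame (mm): large dial axis (-45, 70), small dial axis (-45, -45), rocker pivot (-58, -132), press arm along y at x = 82, hinged at its +y end, sloping up to a black handle at the -y end, top about 190 above the table.
- seal_dial (a joint): Angle of the large sealing-time dial (rad), clockwise from above: 0 at the low stop (index to the sealer's near left, 135 deg anticlockwise from its +x), 4.71 at the high stop. Starts between 0.3 and 2.7. Nine scale lines, 33.75 deg apart, long (13 mm) and short (6 mm) in turn, the first, long, at 0; fourth long line at 3.534. Steady friction 0.04 N m; stays where left.
- seal_knob (a point): Point on the large dial's axis at the top of its bar, 89 mm above the table; turns with the dial: x along the bar to its index end, z up. Black dial: round skirt 66 mm across, top 70 mm above the table, with a raised bar 58 mm long (29 each side of the axis), 12 wide, top at 89 mm. A white line runs from the axis along the bar to one end and over the skirt to its rim: the index.
- index (a point): Tip of the white index line at the rim of the large dial's skirt, 33 mm from the axis, 70 mm above the table.
- target_line (a point): Inner end of the fourth long scale line of the large dial, printed on the sealer's top, 34.5 mm from the dial's axis.
- cool_index (a point): Rim end of the white index line of the small (cooling-time) dial, which looks the same but has a skirt 46 mm across and a bar 40 mm long, its top 23 mm above the sealer's top. Leave it alone.
- rocker (a joint): Tilt of the black rocker switch (rad): 0 off (near half raised), 0.34 on (near half fully down). Stays where it is left (friction 0.025 N m). The rocker is 44 mm long in the sealer's x, 24 wide, pivoted at its middle 70 mm above the table, its top 5 mm above the pivot, in a bezel 56 by 36 mm with its rim 67 mm above the table.
- rocker_near_half (a point): Point on the top face of the rocker's near half, 14 mm from the pivot: about 77 mm above the table when off, 73 mm when on. Press here.
- press_arm (a joint): Press arm of the sealer (rad): 0 raised, where a spring keeps it; grows as it is pushed down. Leave it up.
- pump_a: Loose amber pump bottle, 38 mm wide, 160 mm high, behind the sealer; origin under its base. Leave it.
- pump_b: Loose amber pump bottle, as the other one. Leave it.
- jar: Loose white jar on the sealer's top, behind and left of the large dial, 38 mm wide, 36 mm high; origin under its base. Leave it.
- tape: Loose roll of tape lying flat, 84 mm across, 24 mm high, left of the sealer. Leave it.
- carton: Loose small carton, 75 x 55 x 30 mm, left of the sealer. Leave it.
- marker: Loose marker pen lying right of the sealer, 120 mm long. Leave it.
- tin: Loose flat round tin, 52 mm across, 22 mm high, right of the sealer. Leave it.

How it is judged:
By the outcome, as a careful person would: the job done as asked, in the order asked, and still so for the second after the job is handed in, with the robot touching nothing.
It also fails if it takes over 48 s, if anything falls off the work surface, if the arm or the gripper's body presses on something with over 40 N, if the wrist force passes 120 N, or if a joint passes its speed limit or range.

### The arm

A 6-joint arm with a two-finger parallel gripper is mounted at the origin on the work surface. World frame = base frame: x ahead of the robot, y to its left, z up, the work surface at z = 0. Lengths are in m, angles in rad, forces in N, time in s.
With the tool pointing down it reaches from about 0.3 to 0.775 m from the base axis. Payload 14.6 kg.
Tool frame: the origin (TCP) lies at the very end of the fingers, on their centre line; the grasp point (between the pads) lies 19 mm behind it; z points along the fingers, y is the direction in which the jaws open and shut (so a half turn about z gives the same grasp; the last joint's range is limited). The gripper opens to 94 mm and grips with 3 to 60 N. Pads are 16 mm wide; open, the fingers measure 119 mm over their backs; the gripper's body (75 mm by 177 mm) begins 78 mm behind the grasp point.
Start: joints at [-1.304, 0.3, 1.521, -0, 1.321, -0.067], TCP at [0.18, -0.52, 0.205] pointing down, gripper open.
Joint ranges: [-3.03, 3.03], [-0.79, 2.21], [0.23, 2.52], [-1.04, 4.18], [0, 3.07], [-2.55, 2.55]. Speed limits (rad/s): [2.22, 2.22, 2.57, 3.14, 3.14, 3.14].

### API

Orientations are given as [roll, pitch, yaw] about the fixed x, y, z axes, in that order (R = Rz(yaw) Ry(pitch) Rx(roll)).
In Python, from cell import status, eyes, job gives the robot as it stands. The module is installed in compiled form; this text tells all that it offers.
- The arm moves only by the shell command python3 -m crank 'ROWS' [FORCE]. ROWS is JSON, a list of rows, each a list of 3 entries, a list of its own where there are three numbers: the opening, from 0 (shut) to 1 (fully open), then the shift along the tool's x, y, z normalised to -1 to 1, where 1 is 40 mm, then the turn about the tool's z normalised to -1 to 1, where 1 is 6 degrees. In form: [[claw, [x, y, z], turn], ...]. A call has 1 to 10 rows; each row shifts and turns the pose as measured when the row begins, along the tool's axes as they then stand; what a row does not reach is not made up. A row lasts 1/8 s, in which the tool goes at most 62.5 mm and 10.7 degrees, less where a joint would pass 70% of its speed; a pose out of reach is approached as far as the arm can. A call with a number of a shift or a turn outside -1 to 1 is refused whole. A call with a gripper value outside its range is refused whole. The fingers move at their own pace and stop on an object; FORCE is the grip in N (left out, the last holds). Time passes only in rows, so rows that do not move let the fingers close. It gives the time, the measured TCP pose, the force and the opening at its end, in the units of the state.
- status.state(): the state, without advancing time (a new reading comes with each control period).
- eyes.get_image(name): name is "side" or "top" or "wrist"; returns (picture, depth): 384x512x3 uint8, blue, green, red; 384x512 float32, m along the optical axis (not along the pixel's ray), 0 where there is no reading.
- eyes.camera_info(name): a dict with "camera_matrix" (3x3 intrinsics, pixels), "R" (3x3) and "t" (3): a world point X has camera coordinates R X + t; the wrist camera has in their place "T_tool_cam" (4x4, takes a point from camera to tool coordinates, whose origin is the TCP and whose axes are the flange's). Camera axes: x right, y down, z forward; pixel columns grow to the right and rows downward; lengths in m; the calibration is good to about 2 mm. The wrist camera is an equidistant fisheye: a pixel r from the principal point sees the ray r / f radians off the axis. A picture is of the moment at which its call begins: read the wrist's pose just before it. camera_info takes no time and is no camera call.
- job.sign_off(): hands the job in, once; it reports no verdict.
The state is a dict: "clock": time; "qpos": joint angles; "joint_vel": joint speeds; "joint_torque": joint torques, N m; "eef_pos": TCP position; "ee_rot": TCP orientation; "contact_force": force on the tool from outside, world axes, zero at the start; "wrist_torque": the same for the moment, N m; "grip_width": finger opening in m.
Only numpy, scipy, OpenCV 4.12 (cv2) and the standard library are available. Lean on these libraries where they do the work, as an engineer would, in place of code of your own. Each camera call takes 0.05 s, during which the arm holds its last target.

## Working session

There is one attempt and no reset: what is moved stays moved. The work goes in short steps, Python scripts to look and compute and a shell command to move; the robot and the scene stay as the last step left them, time stands still between calls to the robot, and variables do not carry over. Pictures are saved under pics/ and viewed, and the job is handed in when it is done.

```bash
mkdir -p pics; ls
python3 - <<'E'
from cell import status, eyes, job
import cv2
s=status.state(); print(s)
for n in ("top","side","wrist"):
    p,d=eyes.get_image(n); cv2.imwrite(f"pics/{n}0.png",p)
    import numpy as np; np.save(f"pics/{n}0.npy",d); print(n,{k:np.array(v).round(4).tolist() for k,v in eyes.camera_info(n).items() if not isinstance(v,str)})
E
```

```text
pics
{'clock': 0.0, 'qpos': array([-1.30359582e+00,  3.00514340e-01,  1.52156847e+00,  1.45293638e-05,
        1.32069302e+00, -6.65889094e-02]), 'joint_vel': array([0.00030637, 0.00016241, 0.00026132, 0.00022922, 0.00010172,
       0.00034574]), 'joint_torque': array([-3.95842537e-03, -5.31817281e+01, -3.52734482e+01,  7.07033440e-02,
        2.44013371e-02, -5.81030963e-05]), 'eef_pos': array([ 0.18013284, -0.51939402,  0.20486794]), 'ee_rot': array([-3.14041304e+00, -9.27700536e-05,  3.33785754e-01]), 'contact_force': array([-1.14407453, -0.84783505, -0.47759242]), 'wrist_torque': array([0.06367926, 0.03886975, 0.00371999]), 'grip_width': 0.09418120335916401}
top {'camera_matrix': [[497.2274, 0.0, 265.8682], [0.0, 497.2274, 189.7544], [0.0, 0.0, 1.0]], 'R': [[-0.0122, -0.9996, -0.0251], [-0.9879, 0.016, -0.1543], [0.1546, 0.0229, -0.9877]], 't': [0.0628, 0.6144, 1.2137]}
side {'camera_matrix': [[431.7396, 0.0, 256.3065], [0.0, 431.7396, 192.5228], [0.0, 0.0, 1.0]], 'R': [[0.8383, -0.5451, -0.0066], [-0.4245, -0.6452, -0.6352], [0.342, 0.5353, -0.7723]], 't': [-0.4739, 0.3587, 0.7732]}
wrist {'camera_matrix': [[297.3186, 0.0, 249.4829], [0.0, 297.3186, 191.4964], [0.0, 0.0, 1.0]], 'T_tool_cam': [[0.0002, -0.9573, -0.289, 0.0842], [1.0, 0.0001, 0.0006, 0.001], [-0.0006, -0.289, 0.9573, -0.1797], [0.0, 0.0, 0.0, 1.0]]}
```

View pics/top0.png

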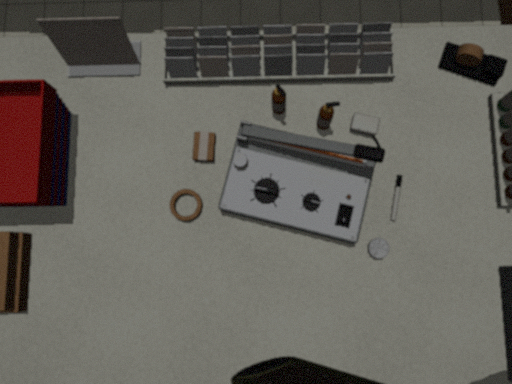

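View pics/side0.png

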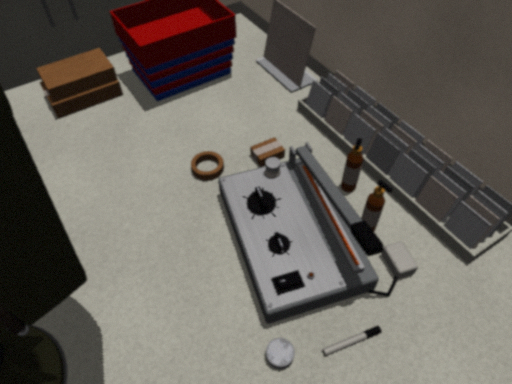

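View pics/wrist0.png

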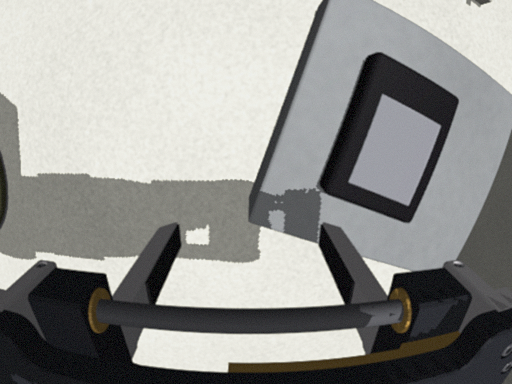

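```bash
cat > h.py <<'E'
import numpy as np, cv2
from cell import status, eyes
from scipy.spatial.transform import Rotation as Rot
def rays(name,px,st=None):
    """returns origin, dirs in world"""
    ci=eyes.camera_info(name);K=np.array(ci["camera_matrix"]);px=np.atleast_2d(np.array(px,float))
    u=(px[:,0]-K[0,2])/K[0,0];v=(px[:,1]-K[1,2])/K[1,1]
    if name!="wrist":
        R=np.array(ci["R"]);t=np.array(ci["t"]);d=np.c_[u,v,np.ones(len(u))]
        return -R.T@t, d@R
    r=np.hypot(u,v)+1e-12;d=np.c_[u/r*np.sin(r),v/r*np.sin(r),np.cos(r)]
    T=np.array(ci["T_tool_cam"]);Rt=Rot.from_euler('xyz',st["ee_rot"]).as_matrix()
    return np.array(st["eef_pos"])+Rt@T[:3,3], d@(Rt@T[:3,:3]).T
def plane(name,px,z,st=None):
    o,d=rays(name,px,st); return o+d*((z-o[2])/d[:,2])[:,None]
def proj(name,X,st=None):
    ci=eyes.camera_info(name);K=np.array(ci["camera_matrix"]);X=np.atleast_2d(np.array(X,float))
    if name!="wrist":
        c=X@np.array(ci["R"]).T+np.array(ci["t"]);p=c[:,:2]/c[:,2:]
    else:
        T=np.array(ci["T_tool_cam"]);Rt=Rot.from_euler('xyz',st["ee_rot"]).as_matrix()
        c=((X-np.array(st["eef_pos"]))@Rt-T[:3,3])@T[:3,:3]
        rho=np.hypot(c[:,0],c[:,1]);th=np.arctan2(rho,c[:,2]);p=c[:,:2]/rho[:,None]*th[:,None]
    return p*K[0,0]+K[:2,2]
E
python3 - <<'E'
import cv2
a=cv2.imread("pics/top0.png")[110:250,205:405]; cv2.imwrite("pics/top0z.png",cv2.resize(a,None,fx=4,fy=4,interpolation=2)) 
a=cv2.imread("pics/side0.png")[130:330,200:400]; cv2.imwrite("pics/side0z.png",cv2.resize(a,(600,600),interpolation=2))
E
```

```text
(no output)
```

View pics/top0z.png

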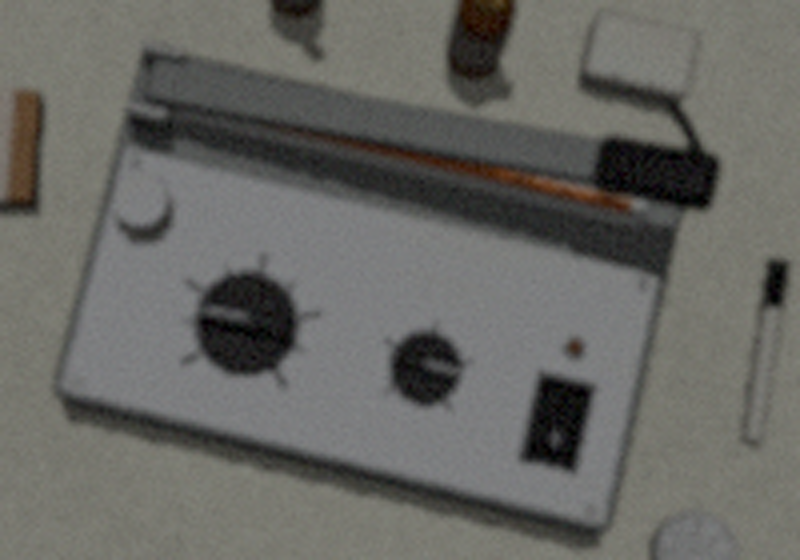

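View pics/side0z.png

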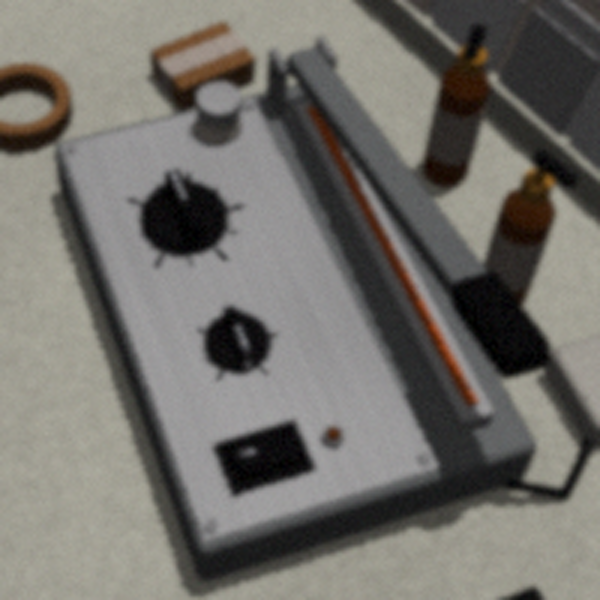

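```bash
cat > m.py <<'E'
from h import *
q=lambda x,y:(205+(x+.5)/4-.5,110+(y+.5)/4-.5)
qs=lambda x,y:(200+(x+.5)/3-.5,130+(y+.5)/3-.5)
for nm,f,pts in (("top",q,[("nl",63,388,.06),("nr",602,527,.06),("dial",247,322,.07),("idx",203,313,.08),("small",426,368,.07),("rock",557,422,.067),("jartop",141,205,.096)]),
  ("side",qs,[("nl",62,150,.06),("nr",203,548,.06),("dial",184,218,.07),("idx",177,178,.085),("small",238,342,.07),("rock",264,457,.067)])):
    for n,x,y,z in pts: print(nm,n,plane(nm,f(x,y),z)[0].round(4))
for nm in("top","side"):
    P={"top":q,"side":qs}[nm]
nl=plane("top",q(63,388),.06)[0];nr=plane("top",q(602,527),.06)[0]
d=nl-nr;print(np.hypot(*d[:2]),np.degrees(np.arctan2(-d[0],d[1])))
nl=plane("side",qs(62,150),.06)[0];nr=plane("side",qs(203,548),.06)[0]
d=nl-nr;print(np.hypot(*d[:2]),np.degrees(np.arctan2(-d[0],d[1])))
E
python3 m.py
```

```text
top nl [0.5725 0.1684 0.06  ]
top nr [ 0.4812 -0.1646  0.06  ]
top dial [0.6109 0.0523 0.07  ]
top idx [0.6155 0.0793 0.08  ]
top small [ 0.5803 -0.0583  0.07  ]
top rock [ 0.5458 -0.1384  0.067 ]
top jartop [0.681  0.1162 0.096 ]
side nl [0.5733 0.1663 0.06  ]
side nr [ 0.4824 -0.1659  0.06  ]
side dial [0.6114 0.051  0.07  ]
side idx [0.6213 0.0755 0.085 ]
side small [ 0.5829 -0.0593  0.07  ]
side rock [ 0.548  -0.1387  0.067 ]
0.3452908605241385 -15.332173474958458
0.3444348858734426 -15.313542862154176
```

```bash
python3 -m crank '[[0,[0.7,-0.8,0],0.97],[0,[0.7,-0.8,0],0.97],[0,[0.7,-0.8,0],0.97],[0,[0.7,-0.8,0],0.97],[0,[0.7,-0.8,0],0.97],[0,[0.7,-0.8,0],0.97]]' 10
cat > g.py <<'E'
from h import *
YAW=np.radians(-15.3);D=np.array([.6111,.0517])
Rs=np.array([[np.cos(YAW),-np.sin(YAW)],[np.sin(YAW),np.cos(YAW)]])
O=D-Rs@np.array([-.045,.07])
def W(xs,ys): return O+Rs@np.array([xs,ys])       # sealer -> world
def S(p): return Rs.T@(np.array(p)[:2]-O)          # world -> sealer
def rel(p): return (Rs.T@(np.array(p)[:2]-D))*1000 # about the large dial axis, sealer axes, mm
def go(world):
    s=status.state();R=Rot.from_euler('xyz',s["ee_rot"]).as_matrix()
    return (R.T@(np.array(world)-s["eef_pos"])/0.04).round(2)
def show():
    s=status.state();print("t",round(s["clock"],2),"p",s["eef_pos"].round(4),"yaw",np.degrees(s["ee_rot"]).round(1),"rel",rel(s["eef_pos"]).round(1),"F",s["contact_force"].round(1),"w",round(s["grip_width"],4))
E
python3 -c "
from g import *
show();print(go([*(D+Rs@np.array([.021,-.018])),.15]))"
```

```text
clock: 0.9
eef_pos: [0.3334, -0.3138, 0.204]
ee_rot: [-3.139, 0.002, -0.299]
contact_force: [-0.4, -0.4, 0.5]
grip_width: 0.0376
t 0.9 p [ 0.3334 -0.3138  0.204 ] yaw [-1.799e+02  1.000e-01 -1.710e+01] rel [-171.4 -425.8] F [-0.4 -0.4  0.5] w 0.0376
[  4.48 -10.34   1.37]
```

```bash
python3 -m crank '[[0,[0.44,-1,0],-0.3],[0,[0.44,-1,0],0],[0,[0.44,-1,0],0],[0,[0.44,-1,0],0],[0,[0.44,-1,0],0],[0,[0.44,-1,0.2],0],[0,[0.44,-1,0.2],0],[0,[0.44,-1,0.2],0],[0,[0.44,-1,0.2],0],[0,[0.3,-0.7,0.2],0]]' 10
python3 - <<'E'
from g import *
show();print(go([*(D+Rs@np.array([.021,-.018])),.15]))
s=status.state()
p,d=eyes.get_image("wrist");cv2.imwrite("pics/w1.png",p)
print(proj("wrist",[[*D,.07],[*D,.089]],s))
E
```

```text
clock: 2.15
eef_pos: [0.6094, 0.0274, 0.1624]
ee_rot: [-3.139, 0.003, -0.268]
contact_force: [-0.1, -0.2, 0.3]
grip_width: 0.0005
t 2.15 p [0.6094 0.0274 0.1624] yaw [-179.9    0.2  -15.3] rel [  4.8 -23.9] F [-0.1 -0.2  0.3] w 0.0005
[ 0.41 -0.15  0.31]
[[223.64965146 198.80912784]
 [221.8792693  205.41179397]]
```

View pics/w1.png

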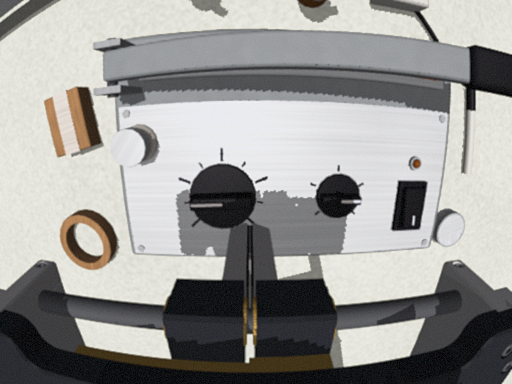

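Run:
```python
import cv2
a=cv2.imread("pics/w1.png")[140:240,165:285]; cv2.imwrite("pics/w1z.png",cv2.resize(a,None,fx=6,fy=6,interpolation=2))
```

```text
(no output)
```

View pics/w1z.png

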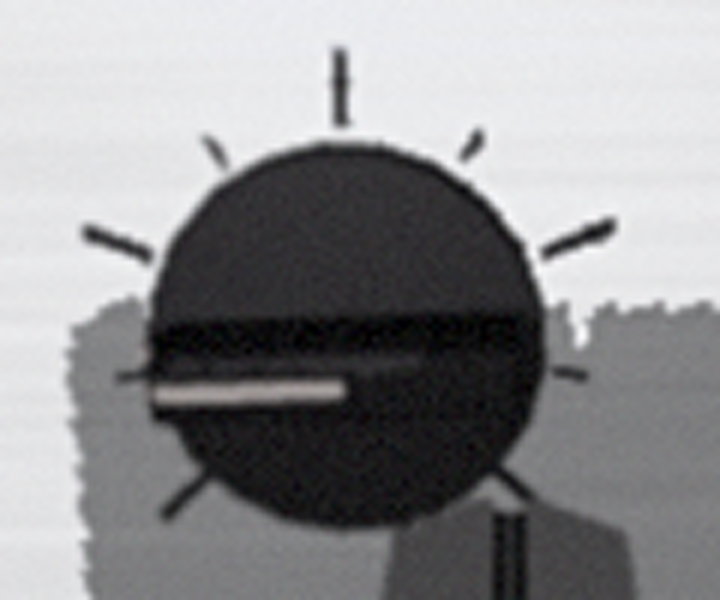

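```bash
cat > dial.py <<'E'
from g import *
def f(pts,x0,y0,k): 
    p=np.array(pts,float); return np.c_[x0+(p[:,0]+.5)/k-.5,y0+(p[:,1]+.5)/k-.5]
E
python3 - <<'E'
from dial import *
s=status.state()
L={2:[(85,231),(151,257)],3:[(340,48),(342,125)],4:[(614,225),(545,254)],1:[(167,517),(212,472)]}
A=[];b=[];ang={}
for k,v in L.items():
    P=plane("wrist",f(v,165,140,6),.06,s)[:,:2];print(k,P.round(4).tolist(),np.linalg.norm(P[0]-P[1]))
    t=P[0]-P[1];t/=np.linalg.norm(t);n=[-t[1],t[0]];A.append(n);b.append(n@P[0]);ang[k]=np.degrees(np.arctan2(t[1],t[0]))
c=np.linalg.lstsq(np.array(A),np.array(b),rcond=None)[0];print("centre",c,np.array(A)@c-b,ang)
sk=plane("wrist",f([(347,335)],165,140,6),.07,s);print("skirt c",sk)
ix=plane("wrist",f([(345,388),(155,395)],165,140,6),.089,s);print(ix);d=ix[1]-ix[0];print("index ang",np.degrees(np.arctan2(d[1],d[0])),"len",np.linalg.norm(d))
E
```

```text
2 [[0.6416, 0.0928], [0.6344, 0.0834]] 0.011889232883853539
3 [[0.6591, 0.0432], [0.647, 0.0464]] 0.01250392757573488
4 [[0.6195, 0.0085], [0.6177, 0.0206]] 0.012197597728715011
1 [[0.5894, 0.0959], [0.5954, 0.0854]] 0.012042071614276957
centre [0.61272715 0.05542322] [ 1.58465914e-04 -1.22198923e-04  1.62694037e-04  4.35321908e-06] {2: np.float64(52.49730840702894), 3: np.float64(-14.91932779506795), 4: np.float64(-81.59476535539787), 1: np.float64(119.98883421076023)}
skirt c [[0.61574554 0.05396348 0.07      ]]
[[0.61322435 0.05327183 0.089     ]
 [0.61964924 0.08171115 0.089     ]]
index ang 77.26970181247606 len 0.029156028930267613
```

```bash
sed -i 's/radians(-15.3);D=np.array(\[.6111,.0517\])/radians(-15.0);D=np.array([.6120,.0535])/' g.py; python3 -c "
from g import *
show();print(go([*(D+Rs@np.array([.021,-.017])),.077]))"
```

```text
t 2.2 p [0.6102 0.0297 0.161 ] yaw [-179.9    0.2  -15.3] rel [  4.5 -23.5] F [ 1.8  1.8 -1.1] w 0.0006
[ 0.42 -0.16  2.1 ]
```

```bash
python3 -m crank '[[0,[0.42,-0.16,0.5],0],[0,[0,0,0.8],0],[0,[0,0,0.5],0],[0,[0,0,0.2],0]]' 10
python3 - <<'E'
from g import *
show();print(go([*(D+Rs@np.array([.021,-.017])),.077]))
s=status.state()
p,d=eyes.get_image("wrist");cv2.imwrite("pics/w2.png",p);a=p[130:330,140:340];cv2.imwrite("pics/w2z.png",cv2.resize(a,(600,600),interpolation=2))
E
```

```text
clock: 2.7
eef_pos: [0.6285, 0.0331, 0.0775]
ee_rot: [-3.14, 0.005, -0.264]
contact_force: [-0.7, -0.9, 0.5]
grip_width: 0.0004
t 2.7 p [0.6285 0.0331 0.0775] yaw [-179.9    0.3  -15.1] rel [ 21.2 -15.5] F [-0.7 -0.9  0.5] w 0.0004
[-0.    0.04  0.01]
```

View pics/w2z.png

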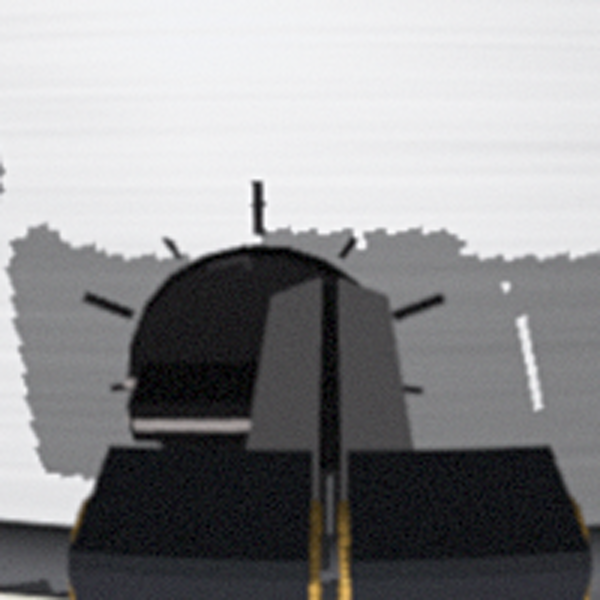

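Run:
```python
from g import *
def c(ph,r=17):
    p=np.radians(ph);u=np.array([np.cos(p),np.sin(p)]);n=np.array([-u[1],u[0]]);h=8*abs(n[0])+12.5*abs(n[1]);return r*u+(6+h)*n
prev=rel(status.state()["eef_pos"])
for ph in range(-90,-250,-12):
    q=c(ph);d=q-prev;print(ph,q.round(1),"row",(d[0]/40).round(2),(-d[1]/40).round(2));prev=q
```

```text
-90 [ 14. -17.] row -0.17 0.04
-102 [ 12.5 -20. ] row -0.04 0.08
-114 [  9.9 -23. ] row -0.07 0.07
-126 [  6.  -25.4] row -0.1 0.06
-138 [  1.2 -26.7] row -0.12 0.03
-150 [ -4.3 -26.5] row -0.14 -0.0
-162 [ -9.9 -24.6] row -0.14 -0.05
-174 [-14.9 -20.9] row -0.13 -0.09
-186 [-18.9 -17.4] row -0.1 -0.09
-198 [-22.5 -14.1] row -0.09 -0.08
-210 [-25.1  -9.5] row -0.07 -0.11
-222 [-26.4  -4. ] row -0.03 -0.14
-234 [-26.    2.1] row 0.01 -0.15
-246 [-23.7   8. ] row 0.06 -0.15
```

```bash
python3 -m crank '[[0,[-0.17,0.04,0],0],[0,[-0.04,0.08,0],0],[0,[-0.07,0.07,0],0],[0,[-0.10,0.06,0],0],[0,[-0.12,0.03,0],0],[0,[-0.14,0,0],0]]' 10
python3 - <<'E'
from g import *
show()
s=status.state()
p,d=eyes.get_image("wrist");cv2.imwrite("pics/w3.png",p);a=p[130:330,140:340];cv2.imwrite("pics/w3z.png",cv2.resize(a,(600,600),interpolation=2))
E
```

```text
clock: 3.5
eef_pos: [0.6009, 0.0281, 0.0806]
ee_rot: [-3.138, -0.001, -0.265]
contact_force: [1.9, -1.6, 1.8]
grip_width: 0.0006
t 3.5 p [0.6009 0.0281 0.0806] yaw [-1.798e+02 -1.000e-01 -1.520e+01] rel [ -4.2 -27.4] F [ 1.9 -1.6  1.8] w 0.0006
```

View pics/w3z.png

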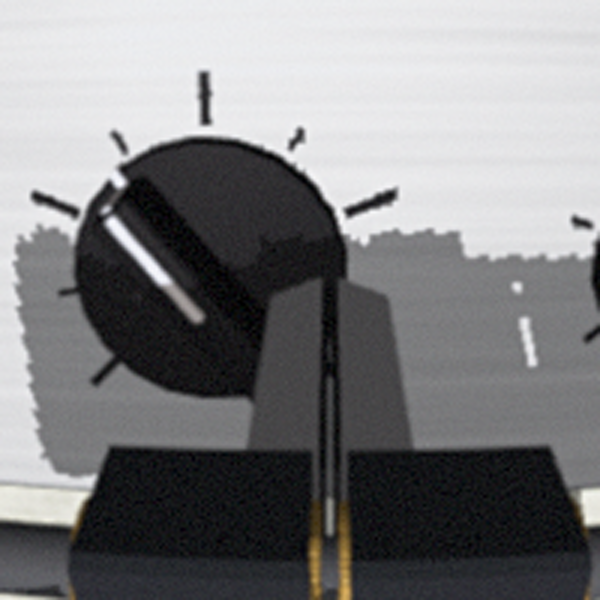

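```bash
python3 -m crank '[[0,[-0.14,-0.05,0.07],0],[0,[-0.13,-0.09,0.02],0],[0,[-0.10,-0.09,0],0],[0,[-0.09,-0.08,0],0],[0,[-0.07,-0.11,0],0],[0,[-0.03,-0.14,0],0]]' 10
python3 - <<'E'
from g import *
show()
s=status.state()
p,d=eyes.get_image("wrist");cv2.imwrite("pics/w4.png",p);a=p[130:330,140:340];cv2.imwrite("pics/w4z.png",cv2.resize(a,(600,600),interpolation=2))
E
```

```text
clock: 4.3
eef_pos: [0.5825, 0.0573, 0.0763]
ee_rot: [-3.14, 0.002, -0.265]
contact_force: [-0.8, -1.7, -0.8]
grip_width: 0.0009
t 4.3 p [0.5825 0.0573 0.0763] yaw [-1.799e+02  1.000e-01 -1.520e+01] rel [-29.4  -4. ] F [-0.8 -1.7 -0.8] w 0.0009
```

View pics/w4z.png

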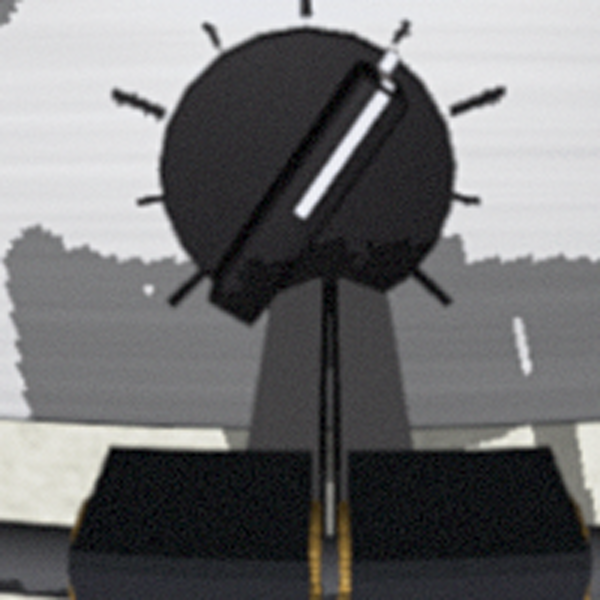

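```bash
python3 -m crank '[[0,[0.05,-0.09,0],0],[0,[0.05,-0.09,0],0]]' 10
python3 - <<'E'
from g import *
show()
s=status.state()
p,d=eyes.get_image("wrist");cv2.imwrite("pics/w5.png",p);a=p[110:310,140:340];cv2.imwrite("pics/w5z.png",cv2.resize(a,(600,600),interpolation=2))
E
```

```text
clock: 4.6
eef_pos: [0.5884, 0.0644, 0.0762]
ee_rot: [-3.14, 0.003, -0.264]
contact_force: [-1.1, -2.5, -1.4]
grip_width: 0.0002
t 4.6 p [0.5884 0.0644 0.0762] yaw [-1.799e+02  1.000e-01 -1.510e+01] rel [-25.6   4.4] F [-1.1 -2.5 -1.4] w 0.0002
```

View pics/w5z.png

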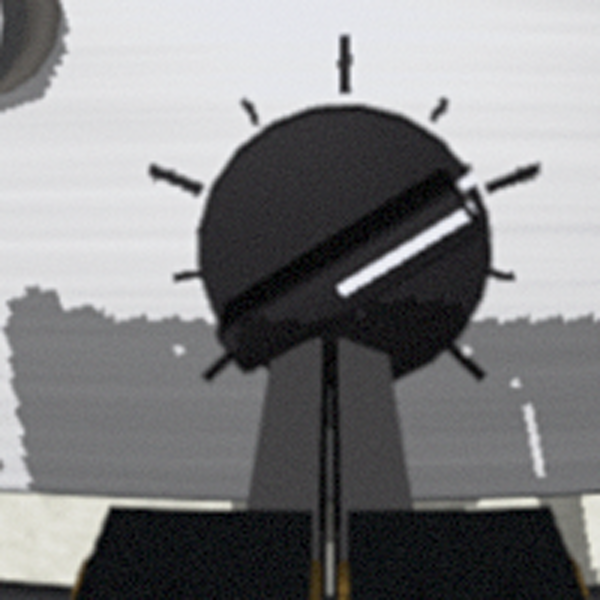

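```bash
cat >> dial.py <<'E'
def ang(pts,z,s,x0,y0,k):
    P=plane("wrist",f(pts,x0,y0,k),z,s)[:,:2];d=P[1]-P[0];return np.degrees(np.arctan2(d[1],d[0])),np.linalg.norm(d)*1000,P.round(4).tolist()
E
python3 - <<'E'
from dial import *
s=status.state()
print(ang([(342,291),(468,214)],.089,s,140,110,3));print(ang([(488,188),(538,168)],.06,s,140,110,3));print(ang([(345,93),(344,36)],.06,s,140,110,3))
E
```

```text
(np.float64(-72.1718091806961), np.float64(29.185377241029066), [[0.6119, 0.0545], [0.6209, 0.0267]])
(np.float64(-82.40452424834088), np.float64(12.425094092064876), [[0.617, 0.0184], [0.6187, 0.0061]])
(np.float64(-13.969159671433244), np.float64(12.616026427211512), [[0.6462, 0.0443], [0.6584, 0.0413]])
```

```bash
python3 -m crank '[[0,[0.05,-0.04,0],0],[0,[0,0,0],0]]' 10
python3 - <<'E'
from g import *
show()
s=status.state()
p,d=eyes.get_image("wrist");cv2.imwrite("pics/w6.png",p);a=p[125:225,180:330];cv2.imwrite("pics/w6z.png",cv2.resize(a,(750,500),interpolation=2))
E
```

```text
clock: 4.9
eef_pos: [0.5912, 0.066, 0.0761]
ee_rot: [-3.139, 0.003, -0.264]
contact_force: [-0.6, -0.5, 1.1]
grip_width: 0.0004
t 4.9 p [0.5912 0.066  0.0761] yaw [-179.9    0.2  -15.1] rel [-23.3   6.7] F [-0.6 -0.5  1.1] w 0.0004
```

View pics/w6z.png

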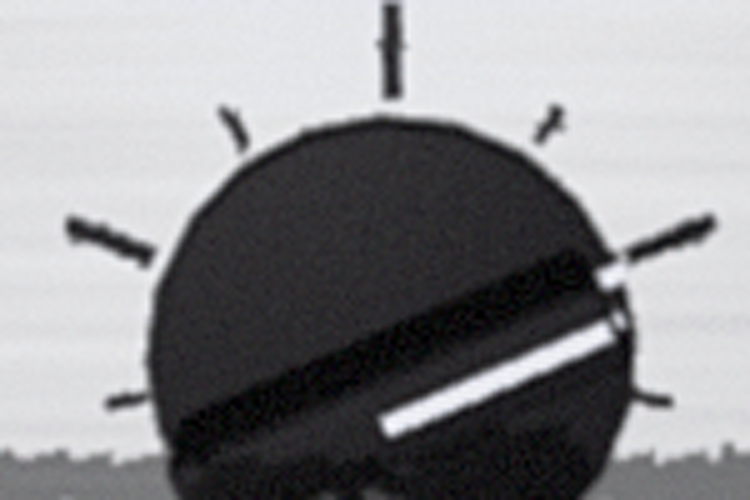

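Run:
```python
from dial import *
s=status.state();a=(180,125,5)
print(ang([(387,427),(612,332)],.089,s,*a));print(ang([(628,256),(714,222)],.06,s,*a));print(ang([(392,97),(392,4)],.06,s,*a))
print(ang([(152,257),(68,224)],.06,s,*a))
P=plane("wrist",f([(623,267)],*a),.07,s)[0,:2]; L=plane("wrist",f([(628,256)],*a),.06,s)[0,:2]
# sub-pixel: index line by white mask
p=cv2.imread("pics/w6.png");g=p[:,:,1].astype(int);m=np.zeros(g.shape,bool);m[188:215,254:304]=g[188:215,254:304]>150
n,lab,st,_=cv2.connectedComponentsWithStats(m.astype(np.uint8));print(st)
k=1+np.argmax(st[1:,4]);yx=np.argwhere(lab==k)[:,::-1].astype(float)
W_=plane("wrist",yx,.089,s)[:,:2].astype(np.float32);v=cv2.fitLine(W_,cv2.DIST_L2,0,0,0).ravel();print("idx",np.degrees(np.arctan2(v[1],v[0])),v[2:],len(W_),(W_@v[:2]).ptp() if hasattr(W_,'ptp') else np.ptp(W_@v[:2]))
m=np.zeros(g.shape,bool);m[166:180,305:325]=g[166:180,305:325]<110
yx=np.argwhere(m)[:,::-1].astype(float);W_=plane("wrist",yx,.06,s)[:,:2].astype(np.float32);v=cv2.fitLine(W_,cv2.DIST_L2,0,0,0).ravel();print("line4",np.degrees(np.arctan2(v[1],v[0])),len(W_))
```

```text
(np.float64(-80.98961450527119), np.float64(29.08499446407402), [[0.6119, 0.0543], [0.6165, 0.0256]])
(np.float64(-82.66172708509232), np.float64(12.865025113341515), [[0.6167, 0.0183], [0.6183, 0.0055]])
(np.float64(-14.83658907411638), np.float64(12.371647400604978), [[0.646, 0.044], [0.6579, 0.0409]])
(np.float64(52.59746708938016), np.float64(12.389063464160657), [[0.6334, 0.0811], [0.6409, 0.091]])
[[     0      0    512    384 196395]
 [   303    188      1      2      2]
 [   256    190     47     22    209]
 [   303    213      1      2      2]]
idx -80.57282 [0.6143608  0.04022218] 209 0.029139895
line4 -83.21523 60
```

```bash
python3 -m crank '[[0,[0.015,-0.005,0],0]]' 10
python3 - <<'E'
from g import *
show()
s=status.state()
p,d=eyes.get_image("wrist");cv2.imwrite("pics/w7.png",p);a=p[125:225,180:330];cv2.imwrite("pics/w7z.png",cv2.resize(a,(750,500),interpolation=2))
from dial import *
g=p[:,:,1].astype(int);m=np.zeros(g.shape,bool);m[186:215,254:304]=g[186:215,254:304]>150
n,lab,st,_=cv2.connectedComponentsWithStats(m.astype(np.uint8))
k=1+np.argmax(st[1:,4]);yx=np.argwhere(lab==k)[:,::-1].astype(float)
W_=plane("wrist",yx,.089,s)[:,:2].astype(np.float32);v=cv2.fitLine(W_,cv2.DIST_L2,0,0,0).ravel();print("idx",np.degrees(np.arctan2(v[1],v[0])),len(W_),np.ptp(W_@v[:2]))
E
```

```text
clock: 5.08
eef_pos: [0.5917, 0.066, 0.0761]
ee_rot: [-3.139, 0.003, -0.264]
contact_force: [-2.1, 0.5, 0.2]
grip_width: 0.0009
t 5.08 p [0.5917 0.066  0.0761] yaw [-179.8    0.2  -15.1] rel [-22.8   6.8] F [-2.1  0.5  0.2] w 0.0009
idx -81.38197 206 0.029121295
```

View pics/w7z.png

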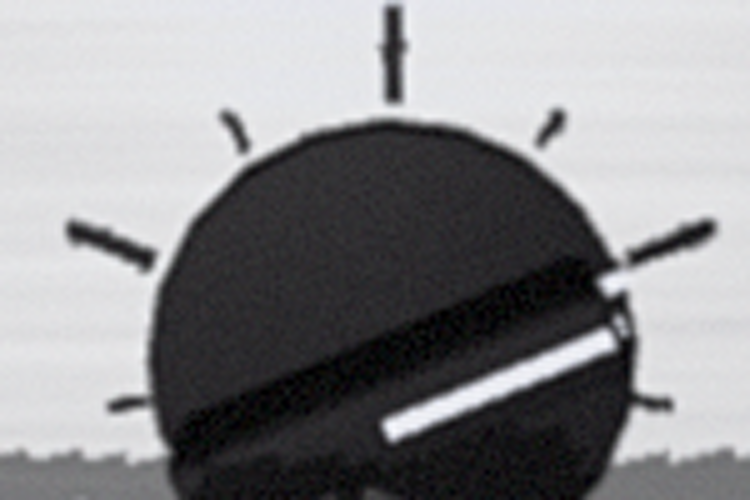

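```bash
python3 -m crank '[[0,[0.02,-0.005,0],0]]' 10
python3 - <<'E'
from dial import *
show()
s=status.state()
p,d=eyes.get_image("wrist");cv2.imwrite("pics/w8.png",p)
g=p[:,:,1].astype(int);m=np.zeros(g.shape,bool);m[186:215,254:304]=g[186:215,254:304]>150
n,lab,st,_=cv2.connectedComponentsWithStats(m.astype(np.uint8))
k=1+np.argmax(st[1:,4]);yx=np.argwhere(lab==k)[:,::-1].astype(float)
W_=plane("wrist",yx,.089,s)[:,:2].astype(np.float32);v=cv2.fitLine(W_,cv2.DIST_L2,0,0,0).ravel();print("idx",np.degrees(np.arctan2(v[1],v[0])),len(W_),np.ptp(W_@v[:2]))
E
```

```text
clock: 5.25
eef_pos: [0.5924, 0.0662, 0.0761]
ee_rot: [-3.139, 0.003, -0.264]
contact_force: [-2.6, 1.2, 1.3]
grip_width: 0.0007
t 5.25 p [0.5924 0.0662 0.0761] yaw [-179.8    0.2  -15.1] rel [-22.2   7.2] F [-2.6  1.2  1.3] w 0.0007
idx -83.36071 205 0.02925505
```

```bash
python3 -m crank '[[0,[-0.2,0.05,0],0],[0,[-0.3,0,-0.1],0],[0,[-0.3,0.5,-0.9],0],[0,[0,0.5,-0.6],0],[0,[0,0,0],0]]' 10
python3 - <<'E'
from dial import *
show()
s=status.state()
p,d=eyes.get_image("wrist");cv2.imwrite("pics/w9.png",p)
x=proj("wrist",[[*D,.07]],s)[0].astype(int);print(x)
x0,y0=x[0]-75,x[1]-55;print(x0,y0)
cv2.imwrite("pics/w9z.png",cv2.resize(p[y0:y0+110,x0:x0+150],(750,550),interpolation=2))
E
```

```text
clock: 5.92
eef_pos: [0.5475, 0.0338, 0.1422]
ee_rot: [-3.139, 0.002, -0.264]
contact_force: [1.3, -0.2, 0.2]
grip_width: 0.0005
t 5.92 p [0.5475 0.0338 0.1422] yaw [-1.798e+02  1.000e-01 -1.510e+01] rel [-57.2 -35.7] F [ 1.3 -0.2  0.2] w 0.0005
[206 137]
131 82
```

View pics/w9.png

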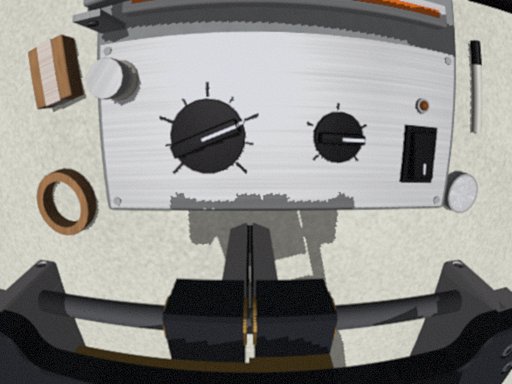

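View pics/w9z.png

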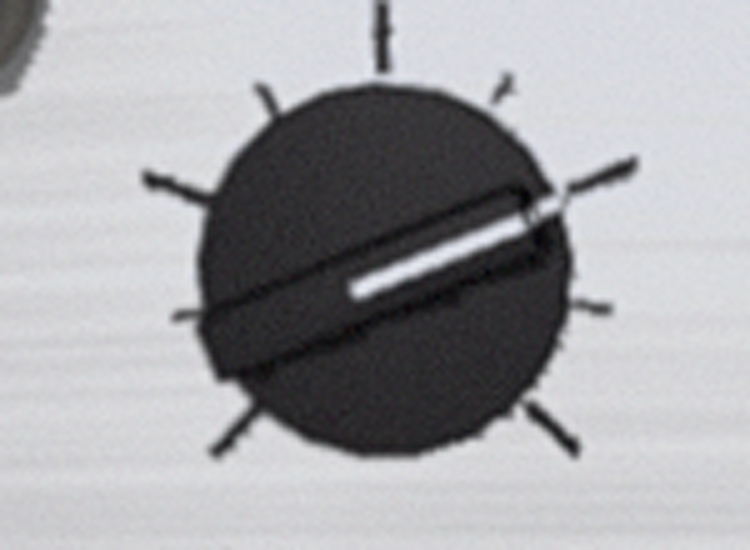

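Run:
```python
from dial import *
s=status.state();a=(131,82,5)
print("idx",ang([(353,292),(521,225)],.089,s,*a))
L={2:[(208,203),(145,180)],3:[(383,70),(381,4)],4:[(569,190),(634,162)],1:[(262,406),(214,453)],5:[(528,404),(576,453)]}
nom={1:135,2:67.5,3:0,4:-67.5,5:-135};A=[];b=[]
for k,v in L.items():
    an,ln,P=ang(v,.06,s,*a);print(k,round(an,1),round(an-nom[k],1),round(ln,1));t=np.radians(an);n=np.array([-np.sin(t),np.cos(t)]);A.append(n);b.append(n@np.mean(P,0))
c=np.linalg.lstsq(np.array(A),np.array(b),rcond=None)[0];print(c,np.array(A)@c-b)
for k,v in L.items():
    P=plane("wrist",f(v,*a),.06,s)[:,:2].mean(0)-c;print(k,np.degrees(np.arctan2(P[1],P[0]))-nom[k],np.linalg.norm(P))
t=plane("wrist",f([(563,199)],*a),.07,s)[0,:2]-c;print("tip",np.degrees(np.arctan2(t[1],t[0])),np.linalg.norm(t))
# refined index by mask
p=cv2.imread("pics/w9.png");g=p[:,:,1].astype(int);x0,y0=131,82
m=np.zeros(g.shape,bool);m[y0+36:y0+62,x0+66:x0+106]=g[y0+36:y0+62,x0+66:x0+106]>150
n,lab,st,_=cv2.connectedComponentsWithStats(m.astype(np.uint8));k=1+np.argmax(st[1:,4]);print(st[1:])
yx=np.argwhere(lab==k)[:,::-1].astype(float)
yx=yx[yx[:,0]<x0+104]
W_=plane("wrist",yx,.089,s)[:,:2].astype(np.float32);v=cv2.fitLine(W_,cv2.DIST_L2,0,0,0).ravel();print("idx",np.degrees(np.arctan2(v[1],v[0])),np.ptp(W_@v[:2]))
```

```text
idx (np.float64(-84.04947629784671), np.float64(28.529193848627788), [[0.612, 0.0551], [0.615, 0.0268]])
2 53.1 -14.4 12.6
3 -13.9 -13.9 11.7
4 -81.5 -14.0 12.3
1 117.0 -18.0 13.0
5 -151.6 -16.6 12.4
[0.61126833 0.05254235] [-0.00014848 -0.0006642  -0.00063936 -0.00098659 -0.00043343]
2 -14.162875739959773 0.04232385230339608
3 -12.93327324207668 0.041614897134100215
4 -13.05624510833752 0.040062722736955256
1 -16.647367080743876 0.041190960367432826
5 -15.93575916013205 0.03971080783981717
tip -81.34319906484913 0.03277195614623933
[[201 125  35  16 112]]
idx -83.74118 0.028253142
```

Run:
```python
from dial import *
s=status.state()
p=cv2.imread("pics/w9.png");cv2.imwrite("pics/w9r.png",cv2.resize(p[110:200,380:470],(630,630),interpolation=2))
g=p[:,:,1];m=np.zeros_like(g);m[110:200,380:450]=(g[110:200,380:450]<70)*255
n,lab,st,cen=cv2.connectedComponentsWithStats(m);k=1+np.argmax(st[1:,4]);print(st[k],cen[k])
r=plane("wrist",cen[k],.067,s)[0];print("bezel c",r,"sealer",S(r),"nominal",W(-.058,-.132))
print("press world",W(-.075,-.132),go([*W(-.075,-.132),.12]))
```

```text
[ 400  125   37   57 1669] [417.75374476 153.48831636]
bezel c [ 0.54975823 -0.13515434  0.067     ] sealer [-0.0562936  -0.12833546] nominal [ 0.54716152 -0.13825237]
press world [ 0.53074078 -0.13385245] [0.7  4.17 0.51]
```

View pics/w9r.png

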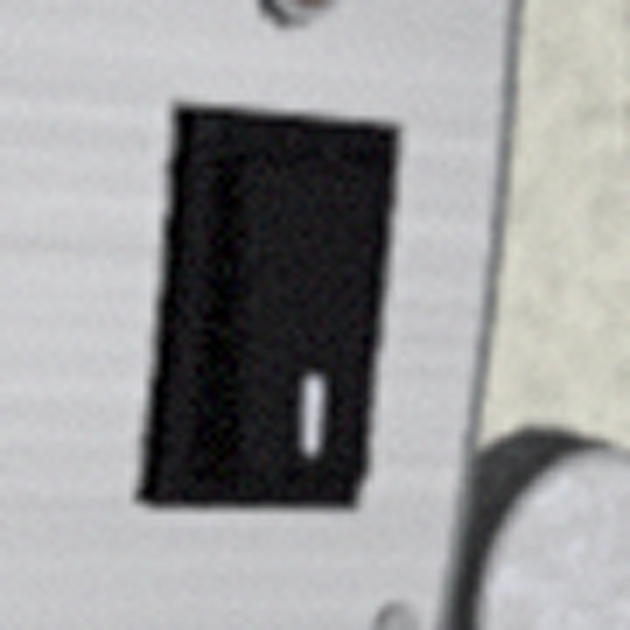

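```bash
python3 -m crank '[[0,[0.14,0.9,0],0],[0,[0.14,0.9,0],0],[0,[0.14,0.9,0],0],[0,[0.14,0.9,0.2],0],[0,[0.14,0.57,0.3],0],[0,[0,0,0],0]]' 10
python3 - <<'E'
from dial import *
show();s=status.state();print(S(s["eef_pos"]),go([*W(-.075,-.132),.085]))
p,d=eyes.get_image("wrist");cv2.imwrite("pics/w10.png",p)
print(proj("wrist",[[*W(-.058,-.132),.067],[*D,.07]],s))
E
```

```text
clock: 6.72
eef_pos: [0.5288, -0.1332, 0.112]
ee_rot: [-3.138, 0.012, -0.259]
contact_force: [-0.4, 0.2, -0.7]
grip_width: 0.0003
t 6.72 p [ 0.5288 -0.1332  0.112 ] yaw [-179.8    0.7  -14.9] rel [ -32.  -201.8] F [-0.4  0.2 -0.7] w 0.0003
[-0.0770431  -0.13184156] [0.06 0.01 0.68]
[[248.30958644 188.56097286]
 [ 33.09222762 176.00165401]]
```

View pics/w10.png

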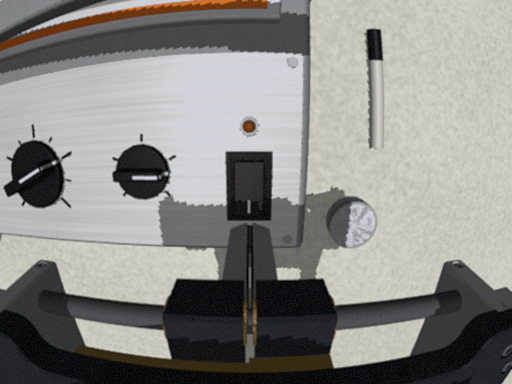

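```bash
python3 -m crank '[[0,[0.06,0,0.6],0],[0,[0,0,0.1],0],[0,[0,0,0.1],0]]' 10
python3 - <<'E'
from dial import *
show();s=status.state();print(S(s["eef_pos"]))
E
```

```text
clock: 7.15
eef_pos: [0.5322, -0.1297, 0.0808]
ee_rot: [-3.138, 0.01, -0.256]
contact_force: [0.5, 0.2, 0.3]
grip_width: 0.0002
t 7.15 p [ 0.5322 -0.1297  0.0808] yaw [-179.8    0.6  -14.6] rel [ -29.7 -197.6] F [0.5 0.2 0.3] w 0.0002
[-0.07467541 -0.12762611]
```

```bash
python3 -m crank '[[0,[0,0.07,0.05],0],[0,[0,0,0.08],0],[0,[0,0,0.08],0]]' 10
python3 - <<'E'
from dial import *
show();s=status.state();print(S(s["eef_pos"]))
p,d=eyes.get_image("wrist");cv2.imwrite("pics/w11.png",p);cv2.imwrite("pics/w11z.png",cv2.resize(p[130:280,170:330],(800,600)[:1]*1+(750,) if 0 else (640,600),interpolation=2))
E
```

```text
clock: 7.52
eef_pos: [0.5317, -0.132, 0.0735]
ee_rot: [-3.138, 0.009, -0.255]
contact_force: [-4.6, 2.1, 5.4]
grip_width: 0.0006
t 7.53 p [ 0.5317 -0.132   0.0735] yaw [-179.8    0.5  -14.6] rel [ -29.6 -200. ] F [-4.6  2.1  5.4] w 0.0006
[-0.07455423 -0.13000012]
```

View pics/w11z.png

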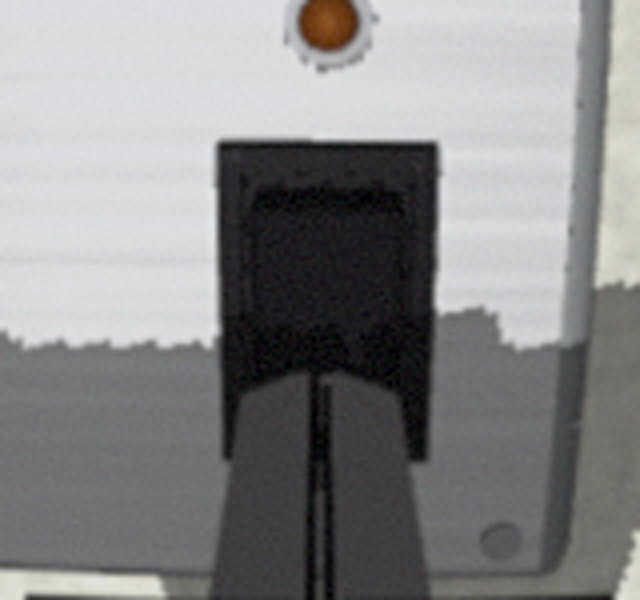

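```bash
python3 -m crank '[[0,[0,0,0.04],0],[0,[0,0,0.03],0]]' 10; python3 -m crank '[[0,[0,0,0.04],0],[0,[0,0,0.04],0]]' 10
```

```text
clock: 7.82
eef_pos: [0.5317, -0.132, 0.0729]
ee_rot: [-3.138, 0.008, -0.255]
contact_force: [-9.6, 2.1, 18.4]
grip_width: 0.0005
clock: 8.07
eef_pos: [0.5318, -0.132, 0.0729]
ee_rot: [-3.138, 0.007, -0.255]
contact_force: [-12.1, 3.8, 21.0]
grip_width: 0.0005
```

```bash
python3 -m crank '[[0,[0,0,-0.3],0],[0,[-0.2,0,-1],0],[0,[-0.3,0,-1],0],[0,[-0.3,-0.5,-0.6],0],[0,[0,-0.5,0],0],[0,[0,0,0],0]]' 10
python3 - <<'E'
from dial import *
show();s=status.state()
p,d=eyes.get_image("wrist");cv2.imwrite("pics/w12.png",p)
c=proj("wrist",[[*W(-.058,-.132),.07],[*D,.07]],s).astype(int);print(c)
for i,(x,y) in enumerate(c):
    x0,y0=max(0,x-50),max(0,y-50);print(x0,y0);cv2.imwrite(f"pics/w12_{i}.png",cv2.resize(p[y0:y0+100,x0:x0+100],(600,600),interpolation=2))
E
```

```text
clock: 8.82
eef_pos: [0.5116, -0.0854, 0.1953]
ee_rot: [-3.138, 0.003, -0.256]
contact_force: [0.4, 0.5, -0.2]
grip_width: 0.0004
t 8.82 p [ 0.5116 -0.0854  0.1953] yaw [-179.8    0.2  -14.7] rel [ -61.  -160.1] F [ 0.4  0.5 -0.2] w 0.0004
[[289 140]
 [104 131]]
239 90
54 81
```

View pics/w12.png

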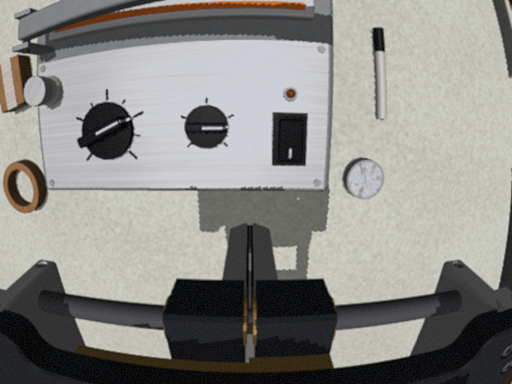

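View pics/w12_0.png

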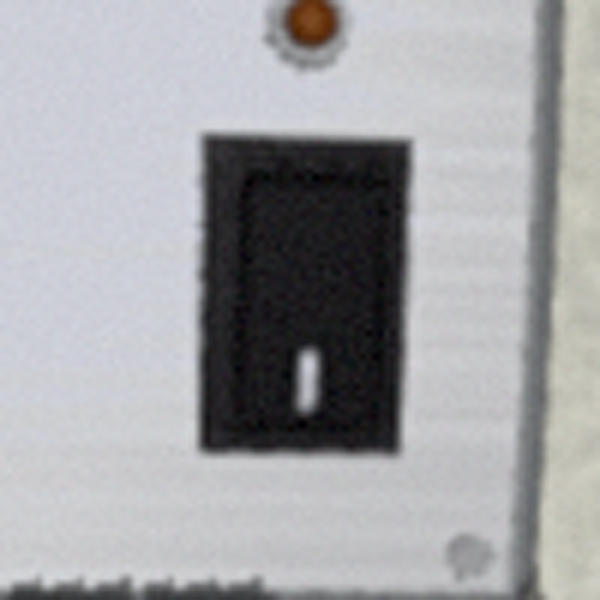

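View pics/w12_1.png

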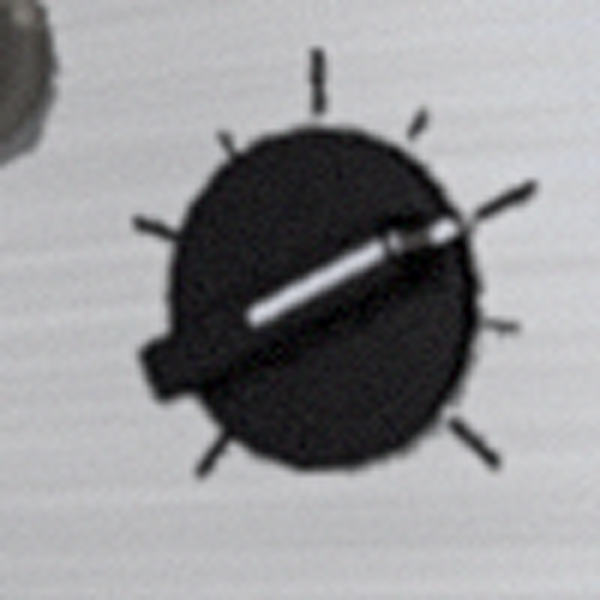

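```bash
python3 -m crank '[[0,[0,-0.9,0.3],0],[0,[0,-0.9,0.3],0],[0,[-0.15,-0.9,0.4],0],[0,[-0.15,-0.9,0.4],0],[0,[0,-0.4,0.4],0],[0,[0,0,0],0]]' 10
python3 - <<'E'
from dial import *
# rocker depth from w12? take fresh below
show();s=status.state()
p,d=eyes.get_image("wrist");cv2.imwrite("pics/w13.png",p)
c=proj("wrist",[[*W(-.058,-.132),.07],[*D,.07]],s).astype(int);print(c)
x,y=c[1];x0,y0=x-60,max(0,y-60);print(x0,y0);cv2.imwrite("pics/w13z.png",cv2.resize(p[y0:y0+120,x0:x0+120],(600,600),interpolation=2))
E
```

```text
clock: 9.62
eef_pos: [0.5418, 0.0711, 0.1199]
ee_rot: [-3.14, 0.004, -0.261]
contact_force: [-0.8, -1.0, -0.2]
grip_width: 0.0004
t 9.62 p [0.5418 0.0711 0.1199] yaw [-179.9    0.2  -15. ] rel [-72.3  -1.2] F [-0.8 -1.  -0.2] w 0.0004
[[462 146]
 [246 120]]
186 60
```

View pics/w13z.png

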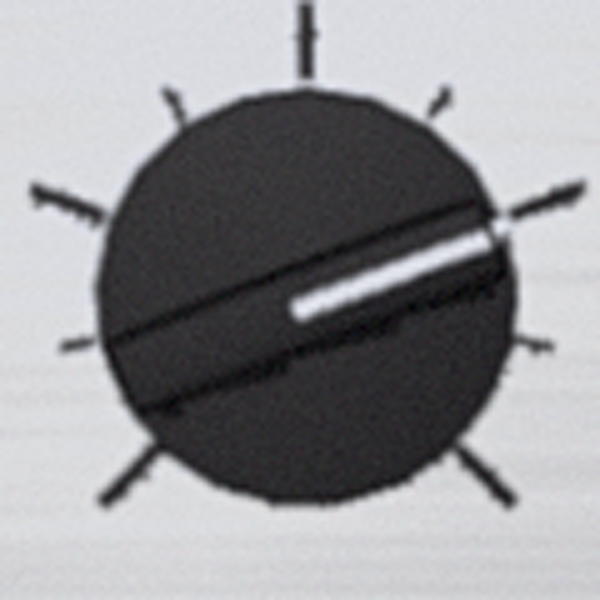

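Run:
```python
from dial import *
s=status.state();a=(186,60,5);x0,y0=186,60
p=cv2.imread("pics/w13.png");g=p[:,:,1].astype(int)
L={2:[(102,218),(34,190)],3:[(306,78),(306,4)],4:[(513,215),(583,187)],1:[(158,448),(102,505)],5:[(458,450),(515,505)]}
nom={1:135,2:67.5,3:0,4:-67.5,5:-135};A=[];b=[]
for k,v in L.items():
    an,ln,P=ang(v,.06,s,*a);print(k,round(an-nom[k],1),round(ln,1));t=np.radians(an);n=np.array([-np.sin(t),np.cos(t)]);A.append(n);b.append(n@np.mean(P,0))
c=np.linalg.lstsq(np.array(A),np.array(b),rcond=None)[0];print(c)
for k,v in L.items():
    P=plane("wrist",f(v,*a),.06,s)[:,:2].mean(0)-c;print(k,(np.degrees(np.arctan2(P[1],P[0]))-nom[k]).round(2),np.linalg.norm(P).round(4))
m=np.zeros(g.shape,bool);m[y0+44:y0+66,x0+56:x0+98]=g[y0+44:y0+66,x0+56:x0+98]>150
n,lab,st,_=cv2.connectedComponentsWithStats(m.astype(np.uint8));k=1+np.argmax(st[1:,4]);print(st[1:])
yx=np.argwhere(lab==k)[:,::-1].astype(float)
W_=plane("wrist",yx,.089,s)[:,:2].astype(np.float32);v=cv2.fitLine(W_,cv2.DIST_L2,0,0,0).ravel();print("idx",np.degrees(np.arctan2(v[1],v[0])),np.ptp(W_@v[:2]))
print("hand idx",ang([(296,311),(488,240)],.089,s,*a)[0])
t=plane("wrist",f([(507,225)],*a),.07,s)[0,:2]-c;print("tip",np.degrees(np.arctan2(t[1],t[0])),np.linalg.norm(t))
d=eyes.get_image("wrist")[1]
T=np.array(eyes.camera_info("wrist")["T_tool_cam"]);R=Rot.from_euler('xyz',s["ee_rot"]).as_matrix()
for xs in (-.078,-.072,-.066,-.058,-.050,-.044,-.038):
    px=proj("wrist",[[*W(xs,-.132),.073]],s)[0];u,v_=px.round().astype(int);o,dr=rays("wrist",px,s)
    fwd=R@T[:3,2];
    z=d[v_-1:v_+2,u-1:u+2].mean();print(xs,(o+dr[0]*z/(dr[0]@fwd))[2].round(4))
```

```text
2 -16.6 12.1
3 -15.0 12.1
4 -14.0 12.3
1 -15.4 13.4
5 -13.3 13.3
[0.61183891 0.05323013]
2 -16.42 0.0415
3 -15.43 0.0426
4 -13.74 0.0427
1 -15.56 0.0403
5 -13.48 0.0412
[[245 106  39  18 151]]
idx -83.61925 0.028874572
hand idx -84.03884230280826
tip -82.21974949868451 0.03386973932754796
-0.078 0.0691
-0.072 0.073
-0.066 0.0743
-0.058 0.0752
-0.05 0.0773
-0.044 0.0776
-0.038 0.0792
```

```bash
python3 -m crank '[[0,[-0.8,0,-0.8],0],[0,[-1,0,-0.8],0],[0,[-1,0,-0.5],0],[0,[-0.5,0,0],0],[0,[0,0,0],0]]' 10
python3 - <<'E'
from dial import *
show()
a=cv2.imread("pics/side0.png");b,_=eyes.get_image("side");cv2.imwrite("pics/side1.png",b)
df=cv2.absdiff(cv2.GaussianBlur(a,(5,5),0),cv2.GaussianBlur(b,(5,5),0)).max(2)
cv2.imwrite("pics/cmp.png",cv2.resize(np.hstack([b[120:384,180:440],cv2.cvtColor((np.clip(df.astype(int)*5,0,255)).astype(np.uint8),cv2.COLOR_GRAY2BGR)[120:384,180:440]]),(780,396)))
E
```

```text
clock: 10.35
eef_pos: [0.413, 0.0999, 0.2115]
ee_rot: [-3.137, -0.004, -0.27]
contact_force: [0.2, 0.6, 0.3]
grip_width: 0.0004
t 10.35 p [0.413  0.0999 0.2115] yaw [-179.7   -0.2  -15.4] rel [-204.2   -6.7] F [0.2 0.6 0.3] w 0.0004
```

View pics/cmp.png

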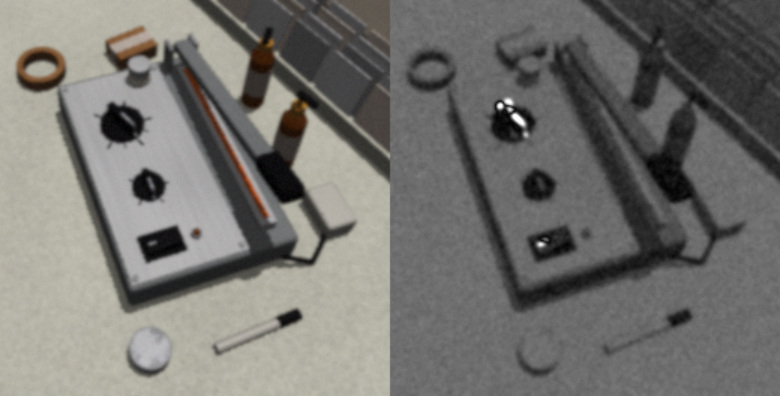

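The comparison shows changes only at the large dial (around 510,115) and the rocker (around 545,240). The small dial, press arm and goods have not changed. Handing in.

```bash
python3 -c "
from cell import job
print(job.sign_off())"
```

```text
the job is handed in; nothing more can be done
None
```

The large dial now sits at the fourth long line and the sealer is switched on. The job was handed in at about 10.4 s on the robot's clock.

**Dial:** I pushed the bar's tail round with the shut fingertips, clockwise only and without pinching. The index went from about 0.75 rad to the fourth long line. The last overhead checks put it slightly past the line:
- **Bar line:** about 1.3° past the target. It measured about -83.7°, against -82.4° from fitting all five long lines. Line 4 measured on its own would make it nearer 2°.
- **Index tip:** about 1° past line 4 by eye.

I left this as it was, since going back to the dial after the rocker would have broken the order asked.

**Rocker:** I pressed the near half until it stopped at z ≈ 72.9 mm, with about 20 N upward. Afterwards the depth picture showed the near half at about 73 mm and the far half at about 79 mm, so it is fully on.

**Everything else:** The before-and-after side view shows changes only at the large dial and the rocker. The arm finished clear of everything.

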